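# Set the counting scale for an empty bin

### The job

Get the counting scale ready to count parts into the empty green bin on its pan: with the fingertips lightly press the green power key, then the blue tare key, then the orange count key, each well down and let up again before the next. Press no other key, do not touch the pan or the bin, and leave the things around the scale where they are.

Things in the scene. Friction and masses are not known exactly. Their poses are not given: they have to be found in the camera images.
- scale: Bench counting scale, grey housing 330 deep (x) x 300 wide (y) mm, fixed to the bench. Origin: centre of the underside, on the bench; x points from the keypad side (front, edge at x = -0.165) to the rear, y to the operator's left, z up. Display on the keypad slope beyond the keys, 2 mm proud. The keypad is delicate: more than 25 N on the scale counts as rough.
- keypad (a point): Centre of the key row, on the face of the keypad panel, at x = -0.138, z = 0.054 in the scale's frame. The panel slopes 18 deg (0.314 rad) down towards the scale's -x side: outward normal (-0.309, 0, 0.951) in the scale's axes. Six keys at 40 mm pitch, y in the scale's frame: green power 0.10, grey unit 0.06, orange count 0.02, grey memory -0.02, grey print -0.06, blue tare -0.10.
- pan: Stainless weighing pan of the scale, 190 (x) x 280 (y) mm, fixed to it; origin at the centre of the underside, at x = 0.075, z = 0.102 in the scale's frame, top face 4 mm above; its front edge is at x = -0.02 in the scale's frame. Not to be touched.
- bin: Loose empty green plastic stacking bin standing on the pan, 135 (x) x 105 (y) x 75 high mm, about 100 g, its lower open front towards its own -x; origin at the centre of its underside. Not to be touched or moved.
- power_top (a point): Centre of the top face of the green power key, leftmost of the row (y = 0.10 in the scale's frame), marked with a white ring. Key top 18 x 22 mm (22 along the row), standing 7.5 mm proud of the panel while up. At rest this point is at x = -0.141, z = 0.061 in the scale's frame. Pressed straight into the panel (along the inward normal) it travels 5.5 mm.
- tare_top (a point): Centre of the top face of the blue tare key, rightmost of the row (y = -0.10 in the scale's frame), marked with a white arrow on a bar. Key top 18 x 22 mm (22 along the row), standing 7.5 mm proud of the panel while up. At rest this point is at x = -0.141, z = 0.061 in the scale's frame. Pressed straight into the panel (along the inward normal) it travels 5.5 mm.
- count_top (a point): Centre of the top face of the orange count key, third from the left (y = 0.02 in the scale's frame), marked with six white dots. Key top 18 x 22 mm (22 along the row), standing 7.5 mm proud of the panel while up. At rest this point is at x = -0.141, z = 0.061 in the scale's frame. Pressed straight into the panel (along the inward normal) it travels 5.5 mm.
- key_power (a joint): Travel of the green power key (leftmost), m: 0 up, 0.0055 bottomed; springs back up by itself. About 1 N starts it moving, it registers at 0.003 (3.7 N) and bottoms at 6 N; stop near 5 N.
- key_tare (a joint): Travel of the blue tare key (rightmost), m: 0 up, 0.0055 bottomed; springs back up by itself. About 1 N starts it moving, it registers at 0.003 (3.7 N) and bottoms at 6 N; stop near 5 N.
- key_count (a joint): Travel of the orange count key (third from the left), m: 0 up, 0.0055 bottomed; springs back up by itself. About 1 N starts it moving, it registers at 0.003 (3.7 N) and bottoms at 6 N; stop near 5 N.
- key_unit (a joint): Travel of the grey unit key (second from the left; not to be pressed), m: 0 up, 0.0055 bottomed; springs back up by itself. About 1 N starts it moving, it registers at 0.003 (3.7 N) and bottoms at 6 N; stop near 5 N.
- key_memory (a joint): Travel of the grey memory key (fourth from the left; not to be pressed), m: 0 up, 0.0055 bottomed; springs back up by itself. About 1 N starts it moving, it registers at 0.003 (3.7 N) and bottoms at 6 N; stop near 5 N.
- key_printer (a joint): Travel of the grey print key (fifth from the left; not to be pressed), m: 0 up, 0.0055 bottomed; springs back up by itself. About 1 N starts it moving, it registers at 0.003 (3.7 N) and bottoms at 6 N; stop near 5 N.
- jar: Loose bystander: clear jar with a blue lid, 60 dia x 85 high mm, on the bench at one side of the scale; origin at the centre of its underside.
- screwdriver: Loose bystander: screwdriver with a red handle lying on the bench at one side of the scale; origin under its middle.

How it is judged:
On the way, in this order (a step that is already met when the one before it is completed fails the run):
1. the green power key is pressed down by the fingers, all other keys up (value of joint key_power above 0.003 m and contact force between the fingers and scale above 0.5 N and value of joint each of key_unit, key_count, key_memory, key_printer, key_tare below 0.0015 m), for 0.04 s.
2. the green key is let up again (value of joint each of key_power, key_unit, key_count, key_memory, key_printer, key_tare below 0.0015 m), for 0.04 s.
3. the blue tare key is pressed down by the fingers, all other keys up (value of joint key_tare above 0.003 m and contact force between the fingers and scale above 0.5 N and value of joint each of key_power, key_unit, key_count, key_memory, key_printer below 0.0015 m), for 0.04 s.
4. the blue key is let up again (all of step 2), for 0.04 s.
5. the orange count key is pressed down by the fingers, all other keys up (value of joint key_count above 0.003 m and contact force between the fingers and scale above 0.5 N and value of joint each of key_power, key_unit, key_memory, key_printer, key_tare below 0.0015 m), for 0.04 s.
6. the orange key is let up again (all of step 4), for 0.04 s.
At the end, for the whole second after the job is handed in: All six keys are up (less than 1.5 mm down), the bin stands upright on the pan within 6 mm of where it was, the jar and screwdriver lie within 20 mm of where they were, and all is at rest (all of step 6 and distance of bin from where it was at the start of the episode below 0.006 m and angle between bin's own z axis and vertical below 0.1 rad and linear speed of each of bin, jar, screwdriver below 0.02 m/s and distance of each of jar, screwdriver from where it was at the start of the episode below 0.02 m); the robot touches nothing.
It fails at once if a key that was not asked for (unit, memory, print) is pressed (value of joint any of key_unit, key_memory, key_printer above 0.002 m).
It fails at once if the scale is pressed or struck with more than 25 N (contact force between any of the fingers, the arm and scale above 25 N).
It fails at once if the robot touches the pan or the bin (contact force between any of the fingers, the arm and pan above 0.5 N or contact force between any of the fingers, the arm and bin above 0.5 N).
It fails at once if the bin is shifted, tipped or lifted (distance of bin from where it was at the start of the episode above 0.01 m or angle between bin's own z axis and vertical above 0.2 rad).
It fails at once if the jar or screwdriver is moved or lifted (distance of any of jar, screwdriver from where it was at the start of the episode above 0.025 m).
It also fails if it takes over 45 s, if anything falls off the work surface, if the arm or the gripper's body presses on something with over 40 N, if the wrist force passes 120 N, or if a joint passes its speed limit or range.

### The arm

A 6-joint arm with a two-finger parallel gripper is mounted at the origin on the work surface. World frame = base frame: x ahead of the robot, y to its left, z up, the work surface at z = 0. Lengths are in m, angles in rad, forces in N, time in s.
With the tool pointing down it reaches from about 0.325 to 0.75 m from the base axis. Payload 7.6 kg.
Tool frame: the origin (TCP) lies at the very end of the fingers, on their centre line; the grasp point (between the pads) lies grip_point_offset behind it (grip_point_offset is the distance from the TCP to the grasp point, in m); z points along the fingers, y is the line along which they close (so a half turn about z gives the same grasp; the last joint's range is limited). The gripper opens to 85 mm and grips with 20 to 120 N. Pads are 22 mm wide; open, the fingers measure 114 mm over their backs; the gripper's body (76 mm by 85 mm) begins 54 mm behind the grasp point. The pads swing forward as they close: fully open they stand 13 mm farther back than shut.
Start: joints at [1.237, 0.052, 1.401, -0, 1.689, -0.07], TCP at [0.137, 0.507, 0.231] pointing down, gripper open.
Joint ranges: [-2.9, 2.9], [-0.91, 2.17], [0.12, 2.37], [-1.06, 4.2], [0.26, 2.73], [-2.93, 2.93]. Speed limits (rad/s): [2.57, 2.57, 3.01, 3.14, 3.14, 3.14].

### API

Orientations are given as a unit quaternion [w, x, y, z].
In Python, from bench import * gives the robot as it stands.
- The arm moves only by the tool move_arm, never from a script. Its argument "motion" is a list of rows, each an object of numbers: "dx", "dy", "dz": the shift along the tool's x, y, z as a fraction of full scale; "turn": the turn about the tool's z as a fraction of full scale. In form: [{"dx": .., "dy": .., "dz": .., "turn": ..}, ...]. A call has exactly 5 rows; each row is the pose to reach, as a shift and turn from the pose commanded when the call began, along the tool's axes at that moment, turning the shorter way round; what a row does not reach only later rows make up. Full scale, the value 1, is 0.25 m for a shift and pi rad for a turn. A row lasts 1/8 s, in which the tool goes at most 62.5 mm and 10.7 degrees, less where a joint would pass 70% of its speed; a pose out of reach is approached as far as the arm can. A call with a number of a shift or a turn outside -1 to 1 is refused whole. A call with a gripper value outside its range is refused whole. "claw" is the finger opening in mm, from 0 to 85.4, set as the call begins (left out, the last holds). The fingers move at their own pace and stop on an object; "newtons" is the grip in N (left out, the last holds). Time passes only in rows, so rows that repeat a pose let the fingers close, or fill a call up. It gives the time, the measured TCP pose, the force, the opening and the grip force at its end, in the units of the state.
- read_state(): the state, without advancing time (a new reading comes with each control period).
- snapshot(name): name is "scene" or "side" or "wrist"; returns a dict with "img" (480x640x3 uint8, red, green, blue), "depth" (480x640 float32, m along the optical axis (not along the pixel's ray), 0 where there is no reading), "intrinsics" (3x3 intrinsics, pixels), "k1" (the pictures are not rectified: a ray, as slopes to the right and down, at radius r is drawn at 1 + k1 r^2 times it, then the intrinsics apply), "view" (4x4, takes a point from world to camera coordinates). Camera axes: x right, y down, z forward; pixel columns grow to the right and rows downward; lengths in m; the calibration is good to about 2 mm. A picture is of the moment at which its call begins.
- close_job(): hands the job in; it is judged then, once.
Trained networks look in the newest picture that a camera, given by its name, has taken for a name from the list of things; names that differ only in an ending like _2 or _b are one class to them, and where a whole thing is asked for, a point or a joint stands for the part that bears it (a point fixed in the world has none). Each returns a list of dicts, best first, with "p" (0 to 1); they miss things now and then, are a little off and sometimes report something else, mostly with a low value. They report only what shows in the picture. A call takes as long as a camera call.
- cut_out(camera, label): "region" (480x640 bool, what is visible of it) and "point" ([row, column] in pixels, amid what is visible of it).
The state is a dict: "time_s": time; "joint_pos": joint angles; "dq": joint speeds; "joint_torque": joint torques, N m; "tcp_pos": TCP position; "ee_rot": TCP orientation; "wrist_force": force on the tool from outside, world axes, zero at the start; "torque": the same for the moment, N m; "finger_gap": finger opening in m; "grip_force": force on a finger pad.
Only numpy, scipy, OpenCV 4.12 (cv2) and the standard library are available. Lean on these libraries where they do the work, as an engineer would, in place of code of your own. Each camera call takes 0.05 s, during which the arm holds its last target. There are 200 camera calls.

## Working session

There is one attempt and no reset: what is moved stays moved. The work goes in short steps, Python scripts to look and compute and a tool call to move; the robot and the scene stay as the last step left them, time stands still between calls to the robot, and variables do not carry over. Pictures are saved under pics/ and viewed, at most 10 in all, crops included, and the job is handed in when it is done.

Besides the shell and the picture viewer there is one more tool, called by a JSON object that holds its "method" and its "body", one argument or row to a line. move_arm: Moves the arm, as the interface text tells. Shift numbers are shares of 0.25 m and turn numbers shares of pi rad, none past 1 either way. Its arguments: {"type":"object","properties":{"motion":{"type":"array","items":{"type":"object","properties":{"dx":{"type":"number"},"dy":{"type":"number"},"dz":{"type":"number"},"turn":{"type":"number"}}}},"claw":{"type":"number"},"newtons":{"type":"number"}},"required":["motion"]}

```bash
mkdir -p pics; python3 - <<'E'
from bench import *
import cv2
s=read_state();print(s)
for n in("scene","side"):
    d=snapshot(n);cv2.imwrite(f"pics/{n}0.png",d["img"][:,:,::-1]);print(n,d["k1"],d["intrinsics"].tolist(),d["view"].round(3).tolist())
E
```

```text
{'time_s': 0.0, 'joint_pos': array([ 1.23669379e+00,  5.28345633e-02,  1.40172214e+00,  1.88295191e-05,
        1.68860931e+00, -7.02973006e-02]), 'dq': array([-0.00145657, -0.00128555, -0.00025581,  0.00017354, -0.00101287,
        0.00034507]), 'joint_torque': array([-2.37361692e-04, -3.81673265e+01, -3.60181260e+01, -1.02895958e-04,
        6.18034042e-03,  3.36973380e-05]), 'tcp_pos': array([0.13676914, 0.5065595 , 0.23047489]), 'ee_rot': array([-1.67144820e-04,  1.31519338e-01,  9.91313293e-01, -7.68775331e-04]), 'wrist_force': array([ 0.48858337, -0.95049882,  0.7933613 ]), 'torque': array([0.00546485, 0.00027722, 0.02493174]), 'grip_force': 0.0, 'finger_gap': 0.08490840191370272}
scene 0.008431542870601605 [[610.2950601794927, 0.0, 332.0761088204713], [0.0, 610.2950601794927, 239.80021846277134], [0.0, 0.0, 1.0]] [[0.762, 0.648, 0.011, -0.496], [0.406, -0.464, -0.787, -0.161], [-0.505, 0.604, -0.616, 1.597], [0.0, 0.0, 0.0, 1.0]]
side -0.07482671321771774 [[576.0369135660435, 0.0, 320.1087846961908], [0.0, 576.0369135660435, 239.9258277028669], [0.0, 0.0, 1.0]] [[-0.996, -0.086, -0.004, 0.624], [-0.056, 0.688, -0.724, 0.068], [0.065, -0.721, -0.69, 1.191], [0.0, 0.0, 0.0, 1.0]]
```

View pics/scene0.png

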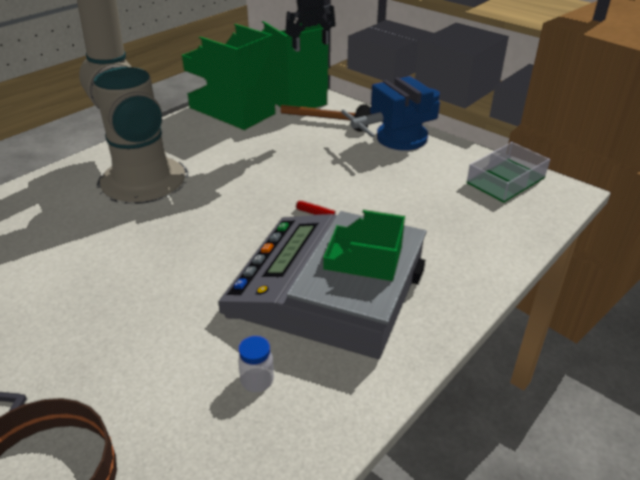

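View pics/side0.png

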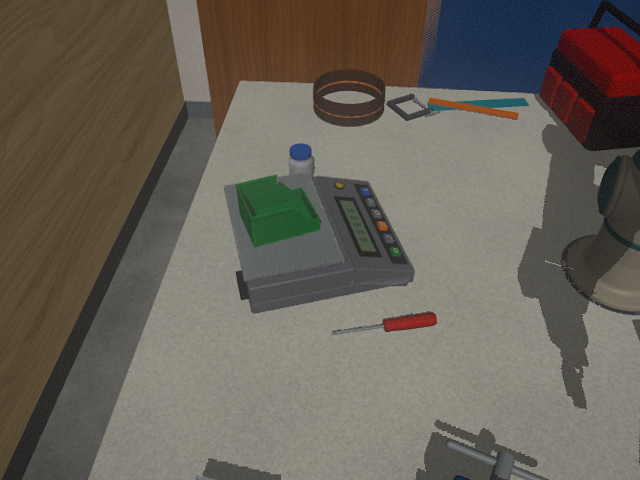

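The scene view shows the keys power (284,227), count (267,248) and tare (240,284). In the side view they are at (396,252), (382,226) and (364,191). The keypad faces the robot, with the jar on the right and the screwdriver on the left.

```bash
cat > h.py <<'E'
from bench import *
import numpy as np, cv2
from scipy.optimize import least_squares
def proj(d,P):
    c=np.asarray(P)@d["view"][:3,:3].T+d["view"][:3,3]; s=c[:,:2]/c[:,2:]
    s=s*(1+d["k1"]*(s**2).sum(1,keepdims=True)); K=d["intrinsics"]
    return s*[K[0,0],K[1,1]]+K[:2,2]
Y={"power":.10,"count":.02,"tare":-.10}
def world(p,P):  # p: x,y,yaw
    c,s=np.cos(p[2]),np.sin(p[2]); P=np.asarray(P,float)
    return np.c_[p[0]+c*P[:,0]-s*P[:,1],p[1]+s*P[:,0]+c*P[:,1],P[:,2]]
def unproj(d,u,v):
    K=d["intrinsics"]; D=np.array([d["k1"],0,0,0])
    n=cv2.undistortPoints(np.array([[[u,v]]],float),K,D)[0,0]
    z=d["depth"][int(round(v)),int(round(u))]
    return np.linalg.inv(d["view"])[:3]@np.r_[n*z,z,1]
E
python3 - <<'E'
from h import *
near={"scene":{"power":(284,227),"count":(267,248),"tare":(240,284)},"side":{"power":(396,252),"count":(382,226),"tare":(364,191)}}
obs=[];ds={}
for n in near:
    d=ds[n]=snapshot(n); hsv=cv2.cvtColor(d["img"],cv2.COLOR_RGB2HSV)
    for k,(u,v) in near[n].items():
        r=cut_out(n,k+"_top")
        best=[(round(q["p"],2),q["point"],int(q["region"].sum()),np.argwhere(q["region"]).mean(0).round(1)) for q in r[:2]]
        lo,hi={"power":(45,85),"count":(5,20),"tare":(100,125)}[k]
        m=np.zeros((480,640),bool); m[v-9:v+10,u-9:u+10]=1
        m&=(hsv[...,0]>=lo)&(hsv[...,0]<=hi)&(hsv[...,1]>100)
        c=np.argwhere(m).mean(0)[::-1]; print(n,k,best,c.round(1),m.sum(),unproj(d,*c).round(4))
        obs.append((n,k,c))
f=lambda p:np.concatenate([proj(ds[n],world(p,[[-.141,Y[k],.060]]))[0]-c for n,k,c in obs])
r=least_squares(f,[.45,0,0]);print(r.x,r.fun.round(1))
for n in ds:
    o=[x for x in obs if x[0]==n]
    print(n,least_squares(lambda p:np.concatenate([proj(ds[a],world(p,[[-.141,Y[k],.060]]))[0]-c for a,k,c in o]),r.x).x)
print(world(r.x,[[-.141,Y[k],.061] for k in Y]))
E
```

```text
scene power [] [283.2 226.6] 84 [0.4853 0.0287 0.0656]
scene count [(0.63, [248.3, 268.3], 60, array([247.5, 266.9]))] [267.  247.6] 125 [ 0.5104 -0.0458  0.0653]
scene tare [] [240.6 283.7] 135 [ 0.5508 -0.1579  0.0648]
side power [(0.41, [250.0, 394.0], 67, array([250.2, 394.4]))] [394.8 251.8] 52 [0.4725 0.0396 0.0621]
side count [(0.56, [223.8, 383.0], 41, array([225.1, 382.7]))] [381.9 225.6] 92 [ 0.4991 -0.0325  0.0656]
side tare [] [364.4 191.4] 52 [ 0.5389 -0.1459  0.0633]
[ 0.64088    -0.01021583  0.34299184] [-1.  -1.5 -0.5 -1.4 -0.7 -1.8 -1.1 -0.4 -1.2 -0.1 -1.2 -0.6]
scene [ 0.64580178 -0.01306071  0.34101329]
side [ 0.63848845 -0.00972618  0.34005274]
[[ 0.47446225  0.03654028  0.061     ]
 [ 0.50136675 -0.03879994  0.061     ]
 [ 0.54172349 -0.15181027  0.061     ]]
```

{"method": "move_arm", "body": {
  "motion": [
    {"dx":-0.17,"dy":-0.155,"dz":-0.05},
    {"dx":-0.34,"dy":-0.31,"dz":-0.1},
    {"dx":-0.51,"dy":-0.465,"dz":-0.15},
    {"dx":-0.68,"dy":-0.62,"dz":-0.2},
    {"dx":-0.86,"dy":-0.775,"dz":-0.2}
  ],
  "claw": 0,
  "newtons": 20
}}

```text
validation failed for argument at $.mo...
```

{"method": "move_arm", "body": {
  "motion": [
    {"dx":-0.17,"dy":-0.155,"turn":-0.04},
    {"dx":-0.34,"dy":-0.31,"turn":-0.08},
    {"dx":-0.51,"dy":-0.465,"turn":-0.12},
    {"dx":-0.68,"dy":-0.62,"turn":-0.16},
    {"dx":-0.86,"dy":-0.775,"turn":-0.193}
  ]
}}

```text
validation failed for argument at $.mo...
```

```bash
python3 - <<'E'
from h import *
d=snapshot("wrist");cv2.imwrite("pics/w0.png",d["img"][:,:,::-1]);s=read_state()
print(s["time_s"],s["tcp_pos"],s["ee_rot"],s["wrist_force"],s["joint_pos"],s["finger_gap"])
print(d["k1"],d["view"].round(3),proj(d,world([.641,-.010,.343],[[-.141,Y[k],.061] for k in Y])))
try: print(grip_point_offset)
except Exception as e: print(e)
E
```

```text
0.55 [0.13686862 0.50687188 0.23130184] [1.72093282e-05 1.31507359e-01 9.91315193e-01 4.51024879e-05] [-0.50185296 -0.32321233  0.31803197] [ 1.23672830e+00  5.22217696e-02  1.40071998e+00 -1.57128932e-05
  1.68855562e+00 -7.02910875e-02] 0.0853294833916173
-0.05030090129046238 [[ 0.261  0.965  0.001 -0.526]
 [ 0.932 -0.252  0.261 -0.032]
 [ 0.252 -0.067 -0.965  0.378]
 [ 0.     0.     0.     1.   ]] [[ 60.27358297 536.24186245]
 [ 27.85711721 552.39383325]
 [-13.68610328 572.18601734]]
0.0187
```

View pics/w0.png

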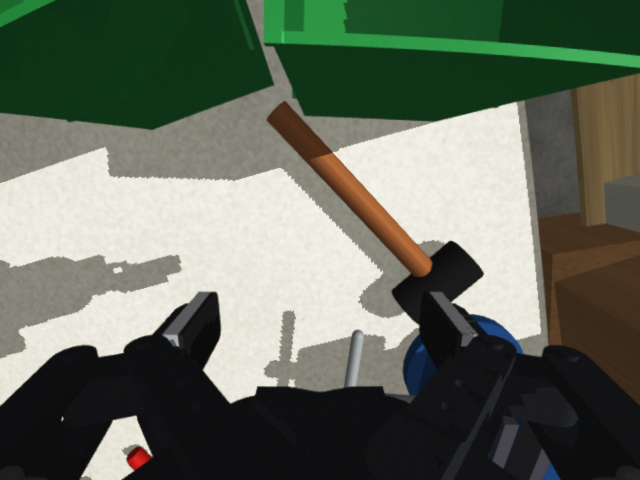

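{"method": "move_arm", "body": {
  "motion": [
    {"dx":-0.18,"dy":-0.16,"dz":-0.05,"turn":0},
    {"dx":-0.37,"dy":-0.32,"dz":-0.1,"turn":0},
    {"dx":-0.56,"dy":-0.48,"dz":-0.15,"turn":0},
    {"dx":-0.75,"dy":-0.64,"dz":-0.2,"turn":0},
    {"dx":-0.94,"dy":-0.8,"dz":-0.2,"turn":0}
  ],
  "claw": 0,
  "newtons": 20
}}

```text
time_s: 1.18
tcp_pos: [0.3113, 0.2527, 0.2826]
ee_rot: [0.001, 0.131, 0.991, 0.001]
wrist_force: [2.1, 0.1, -0.9]
finger_gap: 0.0003
grip_force: 0.0
```

{"method": "move_arm", "body": {
  "motion": [
    {"dx":-0.19,"dy":-0.17,"dz":0,"turn":-0.04},
    {"dx":-0.39,"dy":-0.34,"dz":0,"turn":-0.08},
    {"dx":-0.59,"dy":-0.51,"dz":0,"turn":-0.12},
    {"dx":-0.79,"dy":-0.68,"dz":0,"turn":-0.16},
    {"dx":-0.98,"dy":-0.85,"dz":0,"turn":-0.193}
  ]
}}

```text
time_s: 1.8
tcp_pos: [0.4843, -0.0045, 0.2815]
ee_rot: [0.0, -0.172, 0.985, 0.0]
wrist_force: [0.1, 0.9, -0.2]
finger_gap: 0.0004
grip_force: 0.0
```

```bash
python3 - <<'E'
from h import *
d=snapshot("wrist");cv2.imwrite("pics/w1.png",d["img"][:,:,::-1]);s=read_state()
print(s["time_s"],s["tcp_pos"],s["ee_rot"],s["wrist_force"],s["joint_pos"],s["finger_gap"])
print(proj(d,world([.641,-.010,.343],[[-.141,Y[k],.061] for k in Y])))
E
```

```text
1.85 [ 0.48646217 -0.01000246  0.27998378] [-4.64287694e-04 -1.72144957e-01  9.85070533e-01 -1.39438000e-03] [-0.84331634 -4.83704112 -2.73433309] [-0.0947738  -0.06302968  1.41947957 -0.00300391  1.78529942 -2.01222313] -9.855486530604367e-05
[[356.89721291 217.76218486]
 [284.08032777 217.5687282 ]
 [176.03805453 217.49178846]]
```

View pics/w1.png

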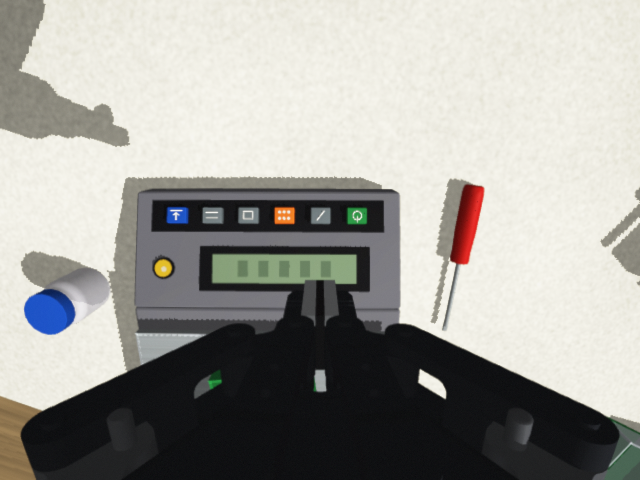

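The wrist view shows power (357,215), count (284,215) and tare (177,215), within about 2 px of the predicted positions. I'll refine the fit with a settled picture.

```bash
cat > r.py <<'E'
from h import *
snapshot("wrist");snapshot("wrist")
d=snapshot("wrist"); hsv=cv2.cvtColor(d["img"],cv2.COLOR_RGB2HSV); obs=[]
p0=[.641,-.010,.343]
for k in Y:
    u,v=proj(d,world(p0,[[-.141,Y[k],.061]]))[0].round().astype(int)
    lo,hi={"power":(45,85),"count":(5,20),"tare":(100,125)}[k]
    m=np.zeros((480,640),np.uint8); m[v-18:v+19,u-16:u+17]=1
    m[~((hsv[...,0]>=lo)&(hsv[...,0]<=hi)&(hsv[...,1]>100))]=0
    x,y,w,h=cv2.boundingRect(m); c=np.array([x+(w-1)/2,y+(h-1)/2]); print(k,c,w,h); obs.append((k,c))
r=least_squares(lambda p:np.concatenate([proj(d,world(p,[[-.141,Y[k],.061]]))[0]-c for k,c in obs]),p0)
print(r.x,r.fun.round(2)); s=read_state(); print(s["time_s"],s["tcp_pos"],s["ee_rot"],s["wrist_force"])
for k in Y:
    t=world(r.x,[[-.147,Y[k],.061]])[0]
    from scipy.spatial.transform import Rotation as R
    q=s["ee_rot"]; M=R.from_quat([q[1],q[2],q[3],q[0]])
    print(k,t.round(4),"tool m",M.inv().apply(t-s["tcp_pos"]).round(4),"frac",(M.inv().apply(t-s["tcp_pos"])/.25).round(3))
yaw=np.arctan2(M.as_matrix()[1,0],M.as_matrix()[0,0]);print("yaw err",(yaw-np.pi-r.x[2]+np.pi)%(2*np.pi)-np.pi)
E
python3 r.py
```

```text
power [356.5 216. ] 22 19
count [284. 216.] 23 19
tare [176.5 217. ] 24 19
[ 0.6381639  -0.01076955  0.34292833] [ 0.74 -0.13  0.1   0.24 -0.86  0.  ]
2.0 [ 0.48353708 -0.00325647  0.28082989] [-5.20987017e-04 -1.69092641e-01  9.85599973e-01  3.15847843e-04] [0.19792273 0.04761255 0.28666444]
power [0.4661 0.034  0.061 ] tool m [0.0038 0.0407 0.2199] frac [0.015 0.163 0.879]
count [ 0.493  -0.0414  0.061 ] tool m [ 0.0036 -0.0393  0.2198] frac [ 0.014 -0.157  0.879]
tare [ 0.5333 -0.1544  0.061 ] tool m [ 0.0032 -0.1593  0.2197] frac [ 0.013 -0.637  0.879]
yaw err -0.003109934174512219
```

{"method": "move_arm", "body": {
  "motion": [
    {"dx":0.015,"dy":0.163,"dz":0.15,"turn":0},
    {"dx":0.015,"dy":0.163,"dz":0.35,"turn":0},
    {"dx":0.015,"dy":0.163,"dz":0.55,"turn":0},
    {"dx":0.015,"dy":0.163,"dz":0.72,"turn":0},
    {"dx":0.015,"dy":0.163,"dz":0.82,"turn":0}
  ]
}}

```text
time_s: 2.62
tcp_pos: [0.4647, 0.0361, 0.0745]
ee_rot: [-0.001, -0.171, 0.985, 0.0]
wrist_force: [0.5, 1.3, 0.6]
finger_gap: 0.0002
grip_force: 0.0
```

{"method": "move_arm", "body": {
  "motion": [
    {"dx":0,"dy":0,"dz":0,"turn":0},
    {"dx":0,"dy":0,"dz":0,"turn":0},
    {"dx":0,"dy":0,"dz":0,"turn":0},
    {"dx":0,"dy":0,"dz":0,"turn":0},
    {"dx":0,"dy":0,"dz":0,"turn":0}
  ]
}}

```text
time_s: 3.25
tcp_pos: [0.4664, 0.0346, 0.0767]
ee_rot: [0.0, -0.17, 0.985, -0.0]
wrist_force: [-0.0, 0.5, 0.2]
finger_gap: -0.0002
grip_force: 0.0
```

```bash
python3 - <<'E'
from h import *
d=snapshot("wrist");s=read_state();print(s["time_s"],s["tcp_pos"],s["wrist_force"])
a=d["img"][120:480,80:560,::-1]
b=snapshot("side")["img"][150:330,300:500,::-1]; b=cv2.resize(b,(400,360))
import numpy as np
cv2.imwrite("pics/c1.png",cv2.resize(np.hstack([a,b]),(800,327)))
E
```

```text
3.3 [0.46634796 0.03457785 0.07652051] [-0.74901278 -0.39894458 -0.6671278 ]
```

View pics/c1.png

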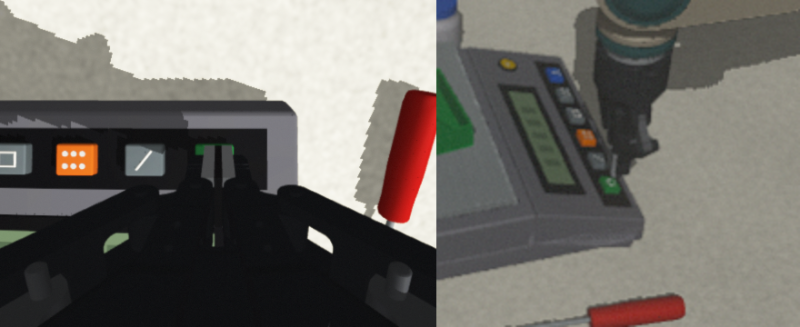

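The closed fingertips are centred over the green key (crop px 215,150), so I'm descending slowly.

{"method": "move_arm", "body": {
  "motion": [
    {"dx":0,"dy":0,"dz":0.02,"turn":0},
    {"dx":0,"dy":0,"dz":0.04,"turn":0},
    {"dx":0,"dy":0,"dz":0.052,"turn":0},
    {"dx":0,"dy":0,"dz":0.056,"turn":0},
    {"dx":0,"dy":0,"dz":0.056,"turn":0}
  ]
}}

```text
time_s: 3.98
tcp_pos: [0.4662, 0.0346, 0.0622]
ee_rot: [0.0, -0.17, 0.985, 0.0]
wrist_force: [0.1, -0.3, 0.6]
finger_gap: 0.0004
grip_force: 0.0
```

{"method": "move_arm", "body": {
  "motion": [
    {"dx":0,"dy":0,"dz":0.004,"turn":0},
    {"dx":0,"dy":0,"dz":0.008,"turn":0},
    {"dx":0,"dy":0,"dz":0.008,"turn":0},
    {"dx":0,"dy":0,"dz":0.008,"turn":0},
    {"dx":0,"dy":0,"dz":0.008,"turn":0}
  ]
}}

```text
time_s: 4.6
tcp_pos: [0.4664, 0.0346, 0.0604]
ee_rot: [0.0, -0.17, 0.985, -0.0]
wrist_force: [-0.4, 0.6, 2.1]
finger_gap: 0.0002
grip_force: 0.8
```

{"method": "move_arm", "body": {
  "motion": [
    {"dx":0,"dy":0,"dz":0.004,"turn":0},
    {"dx":0,"dy":0,"dz":0.008,"turn":0},
    {"dx":0,"dy":0,"dz":0.008,"turn":0},
    {"dx":0,"dy":0,"dz":0.008,"turn":0},
    {"dx":0,"dy":0,"dz":0.008,"turn":0}
  ]
}}

```text
time_s: 5.22
tcp_pos: [0.4664, 0.0346, 0.0584]
ee_rot: [0.0, -0.17, 0.985, -0.0]
wrist_force: [1.1, 0.4, 3.7]
finger_gap: -0.0
grip_force: 1.6
```

```bash
cat > f.py <<'E'
from h import *
F=[]
for i in range(4):
    snapshot("side");s=read_state();F.append(s["wrist_force"])
print(s["time_s"],s["tcp_pos"],np.mean(F,0),np.std(F,0))
E
python3 f.py
```

```text
5.425 [0.46631212 0.03457989 0.05835522] [1.39091242 0.23084189 4.32250488] [0.29280425 0.21918559 0.73439122]
```

{"method": "move_arm", "body": {
  "motion": [
    {"dx":0,"dy":0,"dz":0.002,"turn":0},
    {"dx":0,"dy":0,"dz":0.004,"turn":0},
    {"dx":0,"dy":0,"dz":0.004,"turn":0},
    {"dx":0,"dy":0,"dz":0.004,"turn":0},
    {"dx":0,"dy":0,"dz":0.004,"turn":0}
  ]
}}

```text
time_s: 6.05
tcp_pos: [0.4663, 0.0346, 0.0573]
ee_rot: [0.0, -0.17, 0.985, 0.0]
wrist_force: [2.6, 0.4, 4.6]
finger_gap: 0.0
grip_force: 2.1
```

```bash
python3 f.py
```

```text
6.25 [0.46627656 0.03459983 0.05731854] [1.88654458 0.15349867 5.52217093] [0.40277785 0.26739035 0.46494986]
```

{"method": "move_arm", "body": {
  "motion": [
    {"dx":0,"dy":0,"dz":-0.04,"turn":0},
    {"dx":0,"dy":0,"dz":-0.1,"turn":0},
    {"dx":0,"dy":0,"dz":-0.16,"turn":0},
    {"dx":0,"dy":0,"dz":-0.16,"turn":0},
    {"dx":0,"dy":0,"dz":-0.16,"turn":0}
  ]
}}

```text
time_s: 6.88
tcp_pos: [0.466, 0.0346, 0.097]
ee_rot: [-0.0, -0.17, 0.985, 0.0]
wrist_force: [-0.5, 0.7, 0.1]
finger_gap: -0.0001
grip_force: 0.0
```

{"method": "move_arm", "body": {
  "motion": [
    {"dx":0,"dy":-0.2,"dz":0,"turn":0},
    {"dx":0,"dy":-0.4,"dz":0,"turn":0},
    {"dx":0,"dy":-0.6,"dz":0,"turn":0},
    {"dx":0,"dy":-0.8,"dz":0,"turn":0},
    {"dx":0,"dy":-0.8,"dz":0,"turn":0}
  ]
}}

```text
time_s: 7.5
tcp_pos: [0.5333, -0.1564, 0.0961]
ee_rot: [-0.001, -0.169, 0.986, 0.0]
wrist_force: [-0.2, 1.2, 0.3]
finger_gap: -0.0001
grip_force: 0.0
```

{"method": "move_arm", "body": {
  "motion": [
    {"dx":0,"dy":0,"dz":0.03,"turn":0},
    {"dx":0,"dy":0,"dz":0.06,"turn":0},
    {"dx":0,"dy":0,"dz":0.08,"turn":0},
    {"dx":0,"dy":0,"dz":0.08,"turn":0},
    {"dx":0,"dy":0,"dz":0.08,"turn":0}
  ]
}}

```text
time_s: 8.12
tcp_pos: [0.5336, -0.1536, 0.0775]
ee_rot: [0.0, -0.171, 0.985, -0.0]
wrist_force: [-0.6, 0.6, -0.6]
finger_gap: 0.0006
grip_force: 0.0
```

```bash
python3 f.py; python3 - <<'E'
from h import *
a=snapshot("wrist")["img"][120:480,80:560,::-1]
b=snapshot("side")["img"][130:310,300:500,::-1]; b=cv2.resize(b,(400,360))
cv2.imwrite("pics/c2.png",cv2.resize(np.hstack([a,b]),(800,327)))
E
```

```text
8.325 [ 0.53354641 -0.1537995   0.07756444] [-0.01070503 -0.26345693 -0.02367247] [0.26468561 0.45079051 0.62209834]
```

View pics/c2.png

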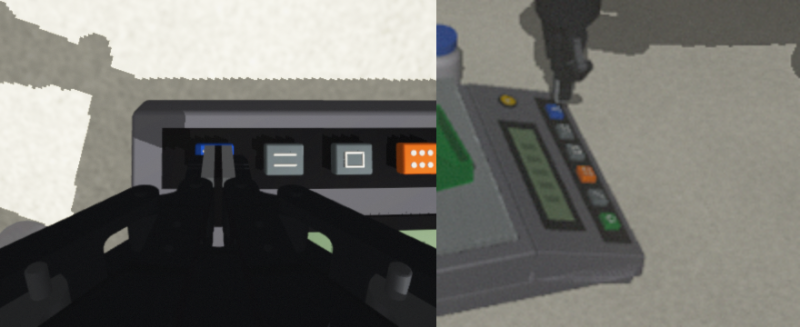

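The fingertips are centred over the blue key (crop px 215,150), and the other keys look up. Pressing it the same way now.

{"method": "move_arm", "body": {
  "motion": [
    {"dx":0,"dy":0,"dz":0.025,"turn":0},
    {"dx":0,"dy":0,"dz":0.045,"turn":0},
    {"dx":0,"dy":0,"dz":0.058,"turn":0},
    {"dx":0,"dy":0,"dz":0.064,"turn":0},
    {"dx":0,"dy":0,"dz":0.068,"turn":0}
  ]
}}

```text
time_s: 9.05
tcp_pos: [0.5335, -0.1537, 0.0604]
ee_rot: [0.0, -0.17, 0.985, 0.0]
wrist_force: [-0.6, 1.3, 1.8]
finger_gap: 0.0002
grip_force: 0.9
```

{"method": "move_arm", "body": {
  "motion": [
    {"dx":0,"dy":0,"dz":0.003,"turn":0},
    {"dx":0,"dy":0,"dz":0.006,"turn":0},
    {"dx":0,"dy":0,"dz":0.009,"turn":0},
    {"dx":0,"dy":0,"dz":0.011,"turn":0},
    {"dx":0,"dy":0,"dz":0.011,"turn":0}
  ]
}}

```text
time_s: 9.68
tcp_pos: [0.5338, -0.1539, 0.0579]
ee_rot: [0.0, -0.17, 0.985, -0.0]
wrist_force: [0.5, 1.2, 4.4]
finger_gap: -0.0002
grip_force: 1.9
```

```bash
python3 f.py
```

```text
9.875 [ 0.5336388  -0.15392631  0.05775136] [1.48842526 1.03899003 4.41999379] [0.28667537 0.84432843 0.46912805]
```

Adding about 0.75 mm to be sure it registers, then lifting and moving over to count (+0.12 m in y, or 0.48).

{"method": "move_arm", "body": {
  "motion": [
    {"dx":0,"dy":0,"dz":0.003,"turn":0},
    {"dx":0,"dy":0,"dz":0.003,"turn":0},
    {"dx":0,"dy":0,"dz":0.003,"turn":0},
    {"dx":0,"dy":0,"dz":0.003,"turn":0},
    {"dx":0,"dy":0,"dz":0.003,"turn":0}
  ]
}}

```text
time_s: 10.5
tcp_pos: [0.5337, -0.1539, 0.057]
ee_rot: [0.0, -0.17, 0.985, -0.0]
wrist_force: [1.4, 0.6, 4.9]
finger_gap: 0.0001
grip_force: 2.3
```

```bash
python3 f.py
```

```text
10.7 [ 0.53364093 -0.15392718  0.05698503] [1.15575679 0.9468798  5.1308088 ] [0.33382701 0.22724697 0.32448505]
```

{"method": "move_arm", "body": {
  "motion": [
    {"dx":0,"dy":0,"dz":-0.04,"turn":0},
    {"dx":0,"dy":0,"dz":-0.1,"turn":0},
    {"dx":0,"dy":0,"dz":-0.16,"turn":0},
    {"dx":0,"dy":0,"dz":-0.16,"turn":0},
    {"dx":0,"dy":0,"dz":-0.16,"turn":0}
  ]
}}

```text
time_s: 11.32
tcp_pos: [0.5332, -0.1537, 0.0965]
ee_rot: [-0.0, -0.17, 0.985, 0.0]
wrist_force: [-0.8, 0.1, 0.0]
finger_gap: 0.0004
grip_force: 0.0
```

{"method": "move_arm", "body": {
  "motion": [
    {"dx":0,"dy":0.15,"dz":0,"turn":0},
    {"dx":0,"dy":0.3,"dz":0,"turn":0},
    {"dx":0,"dy":0.48,"dz":0,"turn":0},
    {"dx":0,"dy":0.48,"dz":0,"turn":0},
    {"dx":0,"dy":0.48,"dz":0,"turn":0}
  ]
}}

```text
time_s: 11.95
tcp_pos: [0.493, -0.041, 0.0964]
ee_rot: [-0.0, -0.171, 0.985, -0.0]
wrist_force: [-0.6, -0.3, -0.5]
finger_gap: -0.0001
grip_force: 0.0
```

{"method": "move_arm", "body": {
  "motion": [
    {"dx":0,"dy":0,"dz":0.03,"turn":0},
    {"dx":0,"dy":0,"dz":0.06,"turn":0},
    {"dx":0,"dy":0,"dz":0.08,"turn":0},
    {"dx":0,"dy":0,"dz":0.08,"turn":0},
    {"dx":0,"dy":0,"dz":0.08,"turn":0}
  ]
}}

```text
time_s: 12.58
tcp_pos: [0.4932, -0.0408, 0.0769]
ee_rot: [0.0, -0.17, 0.985, 0.0]
wrist_force: [-0.4, -0.6, -0.5]
finger_gap: -0.0002
grip_force: 0.0
```

```bash
python3 f.py; python3 - <<'E'
from h import *
a=snapshot("wrist")["img"][120:480,80:560,::-1]
b=snapshot("side")["img"][130:310,300:500,::-1]; b=cv2.resize(b,(400,360))
cv2.imwrite("pics/c3.png",cv2.resize(np.hstack([a,b]),(800,327)))
E
```

```text
12.775 [ 0.493254   -0.04074322  0.07703666] [ 0.45495883 -0.02865663  0.65312171] [0.14516306 0.56217843 0.21562026]
```

View pics/c3.png

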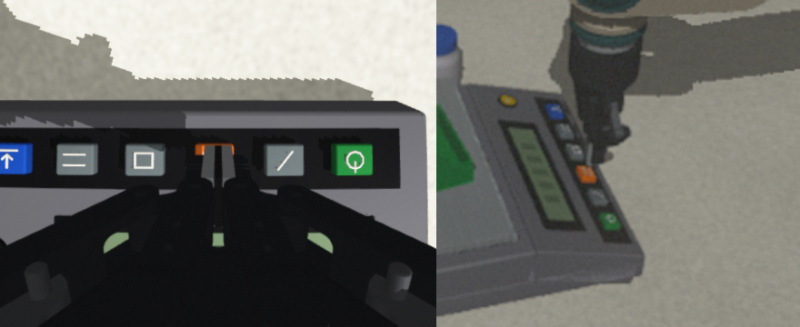

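The fingertips are centred over the orange key (crop px 215,150), so I'm pressing it to z ≈ 0.057.

{"method": "move_arm", "body": {
  "motion": [
    {"dx":0,"dy":0,"dz":0.025,"turn":0},
    {"dx":0,"dy":0,"dz":0.045,"turn":0},
    {"dx":0,"dy":0,"dz":0.058,"turn":0},
    {"dx":0,"dy":0,"dz":0.062,"turn":0},
    {"dx":0,"dy":0,"dz":0.066,"turn":0}
  ]
}}

```text
time_s: 13.5
tcp_pos: [0.4931, -0.0407, 0.0604]
ee_rot: [0.0, -0.17, 0.985, 0.0]
wrist_force: [-0.8, 0.8, 1.7]
finger_gap: -0.0
grip_force: 0.8
```

{"method": "move_arm", "body": {
  "motion": [
    {"dx":0,"dy":0,"dz":0.003,"turn":0},
    {"dx":0,"dy":0,"dz":0.007,"turn":0},
    {"dx":0,"dy":0,"dz":0.011,"turn":0},
    {"dx":0,"dy":0,"dz":0.014,"turn":0},
    {"dx":0,"dy":0,"dz":0.014,"turn":0}
  ]
}}

```text
time_s: 14.12
tcp_pos: [0.4936, -0.0408, 0.0572]
ee_rot: [0.001, -0.17, 0.985, -0.0]
wrist_force: [1.7, 2.0, 5.7]
finger_gap: -0.0001
grip_force: 2.2
```

```bash
python3 f.py
```

```text
14.325 [ 0.4935736  -0.04076477  0.05723399] [1.06490227 1.69120848 4.96945134] [0.39401827 0.58162163 0.47126134]
```

Pressed at about 5.3 N. Lifting clear.

{"method": "move_arm", "body": {
  "motion": [
    {"dx":0,"dy":0,"dz":-0.04,"turn":0},
    {"dx":0,"dy":0,"dz":-0.1,"turn":0},
    {"dx":0,"dy":0,"dz":-0.2,"turn":0},
    {"dx":0,"dy":0,"dz":-0.35,"turn":0},
    {"dx":0,"dy":0,"dz":-0.5,"turn":0}
  ]
}}

```text
time_s: 14.95
tcp_pos: [0.4927, -0.0408, 0.1835]
ee_rot: [-0.0, -0.17, 0.985, -0.0]
wrist_force: [0.9, -0.2, -0.5]
finger_gap: 0.0002
grip_force: 0.0
```

{"method": "move_arm", "body": {
  "motion": [
    {"dx":0,"dy":0,"dz":0,"turn":0},
    {"dx":0,"dy":0,"dz":0,"turn":0},
    {"dx":0,"dy":0,"dz":0,"turn":0},
    {"dx":0,"dy":0,"dz":0,"turn":0},
    {"dx":0,"dy":0,"dz":0,"turn":0}
  ]
}}

```text
time_s: 15.58
tcp_pos: [0.4929, -0.0407, 0.1813]
ee_rot: [-0.0, -0.17, 0.985, 0.0]
wrist_force: [-0.5, 1.1, 0.1]
finger_gap: -0.0
grip_force: 0.0
```

```bash
python3 f.py; python3 -c "
from bench import *
print(close_job())"
```

```text
15.775 [ 0.49309103 -0.04073712  0.18167994] [-0.4155118   0.14826545 -0.0745101 ] [0.24409378 0.56091053 0.55406036]
the job is handed in; nothing more can be done
None
```

I pressed power, tare and count in that order, each to about 5–6 N by the wrist force and let up before the next, then lifted clear and handed the job in at about 15.8 s; hand-in returned no verdict.

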